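Pack the tube rack and shut the sample transport case

TASK

Get the sample transport case ready to go: carry the handled tube rack to the case, keeping it upright, and set it down in the empty compartment, standing with its length from the case's front to its back. Then break the locked folding lid stay by pushing its knee joint down past straight, and lower the lid gently by its handle, without letting it drop, until it is fully shut. Let go, and leave the cold pack and everything else on the bench where it is.

Things in the scene. Friction and masses are not known exactly. Their poses are not given: they have to be found in the camera images.
- case: Open grey sample case with aluminium edges, fixed: 300 mm long (its x), 220 deep (its y), rim 115 high, walls 4. Origin: centre of its underside, z up. Lid hinge along the top edge at +y; front with two latches at -y. A 75 mm high partition in the middle (x -4 to +2 mm) leaves the compartment at -x empty; that at +x holds a flat white cold pack and, at its end wall, the lid stay.
- bay (a point): Centre of the floor of the empty compartment, 9 mm above the bench, axes as the case's. The compartment is 142 mm along x, 212 mm along y and 106 mm deep to the rim.
- hinge (a point): Middle of the lid's hinge line, at the case's (0, +110 mm, 115 mm); the line runs along the case's x.
- lid (a joint): Lid opening, rad: 0 shut, 1.45 as found (nearly upright at the case's +y side, propped by the locked stay, which prevents lowering). Lid: pan 300 x 220 x 30 mm, about 0.45 kg. Hinges slightly stiff (0.2 N m): with the stay broken it still stands by itself while over about 1.2 rad open; below about 1 rad it falls shut if not held. The open lid's top edge is about 335 mm above the bench.
- lid_handle (a point): Middle of the lid handle's round bar: 10 mm thick, 110 long, parallel to the hinge (case x), 35 mm off the lid's outer face (30 mm clear gap). In the case's frame at lid opening q: y = 110 - 195 cos q + 65 sin q, z = 115 + 195 sin q + 65 cos q (mm), x = 0. The bar can turn between gripping fingers as the lid swings.
- knee (a point): Centre of the stay's knee barrel: steel, 26 mm diameter, 22 long along the case's x, joining two flat 18 mm links. Lower link 78 mm, pivoted at the case's (131, -75, 103) mm; upper link pivoted on the lid. Found almost straight, barrel 32 mm above the rim. Push it 25 mm down and to the hinge, square to the links (30 degrees off vertical, a few N); it stays and folds on as the lid comes down.
- stay_knee (a joint): Fold angle of the knee, rad: about -0.09 as found (over centre, against its stop, locked), 0 straight, positive once broken downwards. 0.35 or more is broken well clear of straight; about 2.5 with the lid shut. Pushing the lid wide open again, as by bumping it, would straighten the knee and can lock it anew.
- rack_mid (a point): Middle of the loose stainless tube rack with eight white-capped tubes and a bar handle over it (0.42 kg), 60 mm above its underside. The rack is 66 mm wide (its x) and 150 mm long (its y); the caps end 86 mm above its underside.
- rack_bar (a point): Middle of the rack's handle bar: a round bar 10 mm thick along the rack's length (its y), 115 mm above its underside, 24 mm clear above the caps; it is 140 mm long between its two end posts.
- cold_top (a point): Middle of the top of the cold pack lying in the other compartment, 26 mm above its underside; leave it alone.
- tip_box: Bystander: pipette tip box, 122 x 84 x 89 mm; leave it.
- beaker: Bystander: glass beaker, 84 mm wide, 110 mm high, standing on the bench nearer the robot; leave it.
- reagent: Bystander: brown bottle, 72 mm wide, 160 mm high, behind the hinge side of the case; leave it.
- jar: Bystander: clear jar with a white lid, 60 mm wide, 75 mm high; leave it.
- slide_box: Bystander: flat black slide box, 175 x 95 x 36 mm; leave it.
- low_rack: Bystander: low empty steel rack without a handle, 100 x 220 x 30 mm; leave it.
Not all that is in view belongs to the job. Leave any purple look-alike of the part that bears rack_mid alone.

How it is judged:
On the way, in this order (a step that is already met when the one before it is completed fails the run):
1. the rack stands upright on the floor of the empty compartment, let go (x of rack_mid in the frame of bay between -0.045 and 0.045 m and y of rack_mid in the frame of bay between -0.04 and 0.04 m and z of rack_mid in the frame of bay below 0.068 m and angle between rack_mid's own z axis and vertical below 0.1 rad and contact force between the fingers and rack below 0.2 N), for 0.2 s.
2. the stay's knee is broken well past straight (fold angle over 0.35 rad) with the lid still up (value of joint stay_knee above 0.35 rad and value of joint lid above 0.5 rad), for 0.2 s.
At the end, for the whole second after the job is handed in: The lid is fully shut (opening under 0.03 rad, about 6 mm at its front edge) with the stay folded inside (knee over 2 rad), and the rack stands upright (within 0.1 rad) on the floor of the compartment that was empty (value of joint lid below 0.03 rad and value of joint stay_knee above 2 rad and x of rack_mid in the frame of bay between -0.045 and 0.045 m and y of rack_mid in the frame of bay between -0.04 and 0.04 m and z of rack_mid in the frame of bay below 0.068 m and angle between rack_mid's own z axis and vertical below 0.1 rad); the robot touches nothing.
It fails at once if the lid was dropped: it moved towards shut faster than 2 rad/s (velocity of joint lid below -2 rad/s).
It fails at once if the rack was tipped by more than 0.6 rad (angle between rack_mid's own z axis and vertical above 0.6 rad).
It fails at once if the rack was dropped into the case (faster than 0.7 m/s within 50 mm of the floor of the compartment) (horizontal distance between rack_mid and bay below 0.07 m and z of rack_mid in the frame of bay below 0.11 m and linear speed of rack above 0.7 m/s).
It fails at once if a bystander was moved by more than 30 mm (distance of any of cold_top, tip_box, beaker, reagent, jar, slide_box, low_rack from where it was at the start of the episode above 0.03 m).
It also fails if it takes over 72 s, if anything falls off the work surface, if the arm or the gripper's body presses on something with over 40 N, if the wrist force passes 120 N, or if a joint passes its speed limit or range.

ROBOT

A 6-joint arm with a two-finger parallel gripper is mounted at the origin on the work surface. World frame = base frame: x ahead of the robot, y to its left, z up, the work surface at z = 0. Lengths are in m, angles in rad, forces in N, time in s.
With the tool pointing down it reaches from about 0.275 to 0.725 m from the base axis. Payload 15.9 kg.
Tool frame: the origin (TCP) lies on the centre line of the jaws, within the pads' length; the fingertips stand 19 mm ahead of it and the grasp point (between the pads) is the TCP; z points along the fingers, y is the direction in which the jaws open and shut (so a half turn about z gives the same grasp; the last joint's range is limited). The gripper opens to 85 mm and grips with 20 to 120 N. Pads are 22 mm wide; open, the fingers measure 114 mm over their backs; the gripper's body (76 mm by 85 mm) begins 54 mm behind the grasp point. The pads swing forward as they close: fully open they stand 13 mm farther back than shut.
Start: joints at [0, 0.213, -0.034, 1.323, 0, 1.571], TCP at [0.5, -0, 0.25] pointing down, gripper open.
Joint ranges: [-2.98, 2.98], [-0.74, 1.72], [-1.14, 1.35], [-2.1, 2.04], [-1.57, 1.44], [-3.14, 3.14]. Speed limits (rad/s): [1.89, 1.89, 2.39, 2.57, 3.14, 3.14].

INTERFACE

Orientations are given as a 3x3 rotation matrix whose columns are the frame's x, y, z axes.
In Python, from workcell import robot, cams, models gives the robot as it stands. The module is installed in compiled form; this text tells all that it offers.
- The arm moves only by the shell command python3 -m handwheel 'ROWS' [FORCE]. ROWS is JSON, a list that holds one entry, the list of rows, each a list of 7 numbers: the shift along the tool's x, y, z in mm, then the turn, a rotation vector about the tool's x, y, z in rad, then the gripper command: -1 is shut, 1 is fully open, values between are in proportion. A call has 1 to 20 rows; each row shifts and turns the commanded pose from where the row before left it, along the tool's axes as they then stand; what a row does not reach is not made up. A row lasts 1/8 s, in which the tool goes at most 62.5 mm and 10.7 degrees, less where a joint would pass 70% of its speed; a pose out of reach is approached as far as the arm can. A call with a gripper value outside its range is refused whole. The fingers move at their own pace and stop on an object; FORCE is the grip in N (left out, the last holds). Time passes only in rows, so rows that do not move let the fingers close. It gives the time, the measured TCP pose, the force and the opening at its end, in the units of the state.
- robot.observe(): the state, without advancing time (a new reading comes with each control period).
- cams.get_image(name): name is "scene" or "side" or "wrist"; returns a dict with "image" (384x512x3 uint8, red, green, blue), "camera_matrix" (3x3 intrinsics, pixels), "distortion" ([k1, k2, p1, p2, k3] as OpenCV has them; the pictures are not rectified), "camera_from_world" (4x4, takes a point from world to camera coordinates). Camera axes: x right, y up, looking along -z (the intrinsics and any distortion apply to the point x, -y, -z); pixel columns grow to the right and rows downward; lengths in m; the calibration is good to about 2 mm. A picture is of the moment at which its call begins. There is no depth.
- robot.close_job(): hands the job in, once; it reports no verdict.
Trained networks look in the newest picture that a camera, given by its name, has taken for a name from the list of things; names that differ only in an ending like _2 or _b are one class to them, and where a whole thing is asked for, a point or a joint stands for the part that bears it (a point fixed in the world has none). Each returns a list of dicts, best first, with "confidence" (0 to 1); they miss things now and then, are a little off and sometimes report something else, mostly with a low value. They report only what shows in the picture. A call takes as long as a camera call. They do not tell look-alikes from the thing itself.
- models.outline_of(thing, camera): "mask" (384x512 bool, what is visible of it) and "location" ([row, column] as shares, 0 to 1, of the picture: columns of its width, rows of its height, amid what is visible of it).
- models.pinpoint(thing, camera): "location" ([row, column] as shares, 0 to 1, of the picture: columns of its width, rows of its height: a listed point, or the origin of a listed thing).
The state is a dict: "time_s": time; "joint_positions": joint angles; "qvel": joint speeds; "tau": joint torques, N m; "eef_pos": TCP position; "ee_rot": TCP orientation; "wrist_force": force on the tool from outside, world axes, zero at the start; "ft_torque": the same for the moment, N m; "grip_width": opening from 0.0 (shut) to 1.0 (fully open).
Only numpy, scipy, OpenCV 4.12 (cv2) and the standard library are available. Lean on these libraries where they do the work, as an engineer would, in place of code of your own. Each camera call takes 0.05 s, during which the arm holds its last target.

## Working session

There is one attempt and no reset: what is moved stays moved. The work goes in short steps, Python scripts to look and compute and a shell command to move; the robot and the scene stay as the last step left them, time stands still between calls to the robot, and variables do not carry over. Pictures are saved under pics/ and viewed, and the job is handed in when it is done.

```bash
mkdir -p pics
cat > h.py <<'E'
import numpy as np,cv2
from workcell import robot,cams,models
def snap(n,tag):
    d=cams.get_image(n); cv2.imwrite(f"pics/{tag}.png",cv2.cvtColor(d["image"],cv2.COLOR_RGB2BGR)); return d
def ray(d,loc):
    K=np.array(d["camera_matrix"]);D=np.array(d["distortion"]);T=np.array(d["camera_from_world"])
    px=np.array([[[loc[1]*512,loc[0]*384]]],float)
    u=cv2.undistortPoints(px,K,D)[0,0]
    v=np.array([u[0],-u[1],-1.]);R=T[:3,:3];c=-R.T@T[:3,3];v=R.T@v
    return c,v/np.linalg.norm(v)
def proj(d,P):
    K=np.array(d["camera_matrix"]);D=np.array(d["distortion"]);T=np.array(d["camera_from_world"])
    P=np.atleast_2d(P);p=P@T[:3,:3].T+T[:3,3];p=p*[1,-1,-1]
    return cv2.projectPoints(p.reshape(-1,1,3),np.zeros(3),np.zeros(3),K,D)[0][:,0]
def atz(d,loc,z):
    c,v=ray(d,loc);return c+v*(z-c[2])/v[2]
def tri(rays):
    A=np.zeros((3,3));b=np.zeros(3)
    for c,v in rays:
        M=np.eye(3)-np.outer(v,v);A+=M;b+=M@c
    p=np.linalg.solve(A,b);e=[np.linalg.norm((np.eye(3)-np.outer(v,v))@(p-c)) for c,v in rays]
    return p,e
E
python3 - <<'E'
from h import *
D={n:snap(n,n+"0") for n in("scene","side","wrist")}
for n in D: 
    T=np.array(D[n]["camera_from_world"]);print(n,-T[:3,:3].T@T[:3,3])
for t in("case","bay","hinge","lid_handle","knee","rack_mid","rack_bar","cold_top","tip_box","beaker","reagent","jar"):
    r={}
    for n in D:
        for x in models.pinpoint(t,n)[:2]:
            print(t,n,np.round(np.array(x["location"])*[384,512],1),round(x["confidence"],2))
            r.setdefault(n,ray(D[n],x["location"]))
    if "scene" in r and "side" in r: print("   tri",tri([r["scene"],r["side"]]))
print(robot.observe())
E
```

```text
scene [1.44012353 0.04540932 1.02884227]
side [-0.10019655 -0.87059151  1.04931991]
wrist [0.49834856 0.06718238 0.37402864]
case scene [219.2 354.9] 0.69
case scene [236.8 319.6] 0.68
case side [202.7 210.4] 0.82
case side [303.8 305.7] 0.55
case wrist [ 67.3 509.2] 0.7
case wrist [ 70.8 306.4] 0.59
   tri (array([0.55284373, 0.17178511, 0.03022153]), [np.float64(0.07795449759094013), np.float64(0.07795449759094009)])
bay scene [219.3 320.3] 0.69
bay side [208.  186.9] 0.95
bay side [251.5 319.9] 0.19
   tri (array([0.48150328, 0.12064214, 0.01067607]), [np.float64(0.0067096033555455094), np.float64(0.006709603355545549)])
hinge scene [220.  352.9] 0.76
hinge side [169.7 192.2] 0.98
hinge side [186.8 217.9] 0.46
   tri (array([0.57197512, 0.2140815 , 0.10836462]), [np.float64(0.005497606599077345), np.float64(0.005497606599077434)])
lid_handle scene [172.5 379. ] 0.84
lid_handle side [168.9 191.2] 0.65
lid_handle side [121.2 174.4] 0.64
   tri (array([0.51217612, 0.22094616, 0.20702057]), [np.float64(0.08443097309295791), np.float64(0.084430973092958)])
knee scene [236.6 318.4] 0.92
[... 1927 characters left out ...]
1.32347310e+00,
        3.31246184e-05,  1.57079338e+00]), 'qvel': array([ 0.00168492, -0.00101804, -0.00059368,  0.00088009,  0.00089964,
        0.0002506 ]), 'tau': array([ 3.29635839e-05, -6.85953498e+01,  4.87330806e+01,  1.17851807e-03,
       -3.65836036e-05, -3.19182880e-05]), 'eef_pos': array([5.00011862e-01, 1.55383950e-05, 2.50329469e-01]), 'ee_rot': array([[-1.43770598e-05,  9.99999997e-01,  7.69757447e-05],
       [ 9.99999999e-01,  1.43745100e-05,  3.31254980e-05],
       [ 3.31243914e-05,  7.69762209e-05, -9.99999996e-01]]), 'wrist_force': array([ 0.0730428 , -0.37727519, -0.73263427]), 'ft_torque': array([0.03368449, 0.01496247, 0.00696283]), 'grip_width': 1.0014905393616214}
```

View images.

View pics/scene0.png

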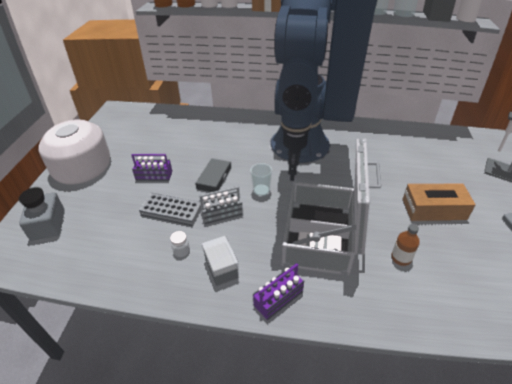

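View pics/side0.png

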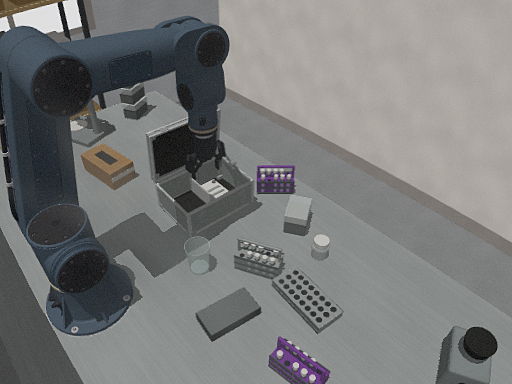

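View pics/wrist0.png

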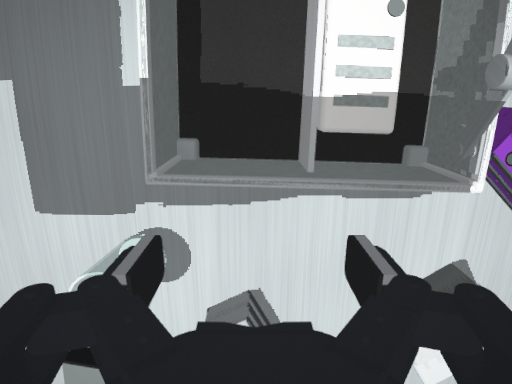

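Run:
```python
from h import *
import pickle
D={n:snap(n,n+"1") for n in("scene","side","wrist")}
pickle.dump(D,open("D0.pkl","wb"))
rr=lambda n,r,c: ray(D[n],[r/384,c/512])
print("rack",tri([rr("scene",202.2,221.4),rr("side",253.1,259.3)]))
for n in("scene","side"):
    im=cv2.imread(f"pics/{n}1.png")
    c=dict(scene=(190,130,320,250),side=(145,100,320,280))[n]
    k=4
    o=im[c[1]:c[3],c[0]:c[2]]
    o=cv2.resize(o,None,fx=k,fy=k,interpolation=cv2.INTER_CUBIC)[:600,:800]
    cv2.imwrite(f"pics/{n}1z.png",o)
im=cv2.imread("pics/scene1.png")[130:280,270:400];cv2.imwrite("pics/case1z.png",cv2.resize(im,None,fx=4,fy=4,interpolation=cv2.INTER_CUBIC))
for (r,c) in((181,147),(190,478),(178,152),(0,140)): print(atz(D["wrist"],[r/384,c/512],.115))
```

```text
rack (array([ 0.502406  , -0.25840305,  0.06229717]), [np.float64(0.0017606750268545708), np.float64(0.001760675026854644)])
[0.40466249 0.0022582  0.115     ]
[ 0.70371493 -0.00604381  0.115     ]
[0.40936063 0.00495548 0.115     ]
[0.41004087 0.14724868 0.115     ]
```

View pics/scene1z.png

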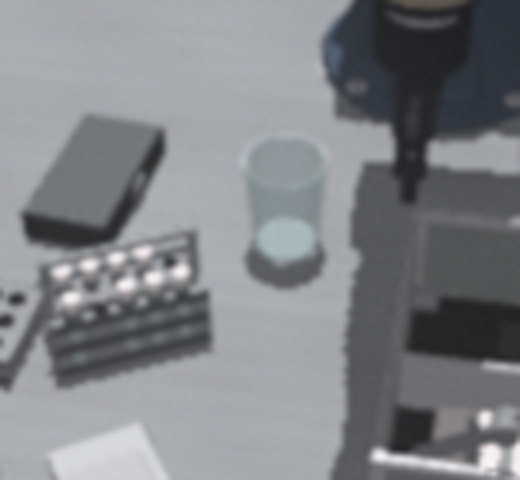

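View pics/side1z.png

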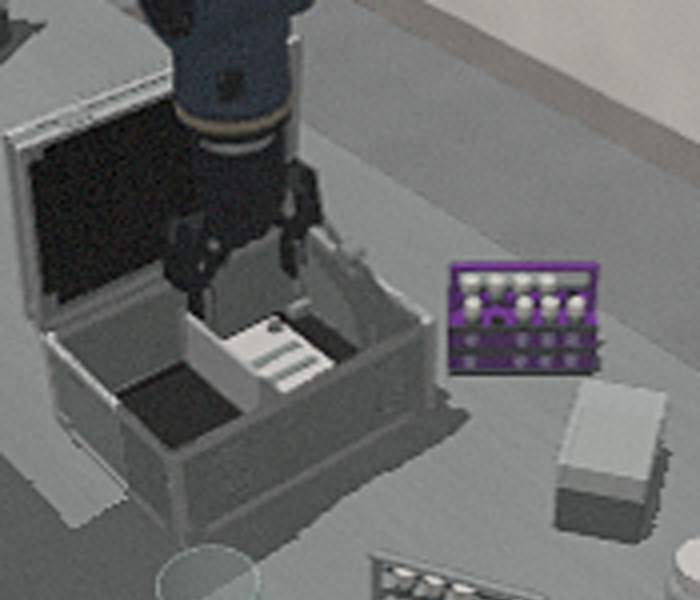

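View pics/case1z.png

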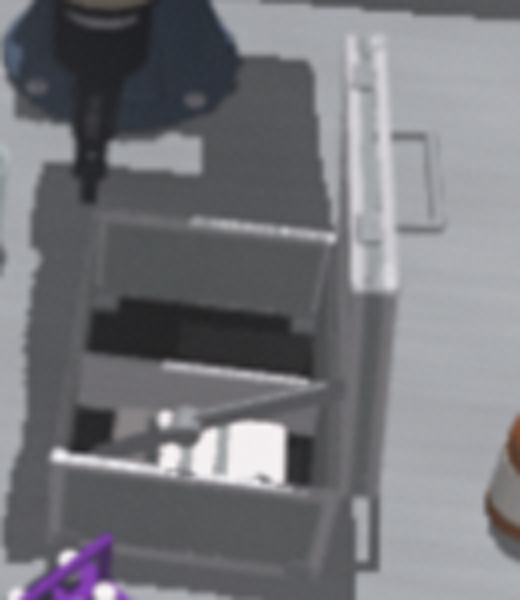

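```bash
python3 -m handwheel '[[[-50,0,0,0,0,0,1],[-60,0,0,0,0,0,1],[-60,0,0,0,0,0,1],[-60,0,0,0,0,0,1],[-60,0,0,0,0,0,1],[-30,0,0,0,0,0,0.3],[0,0,0,0,0,0,0.3],[0,0,0,0,0,0,0.3]]]' 40
python3 - <<'E'
from h import *
import pickle
D=pickle.load(open("D0.pkl","rb"))
for r,c in((197,200.5),(188.75,238.75)): print(atz(D["scene"],[r/384,c/512],.118))
d=snap("wrist","w2");pickle.dump(d,open("Dw2.pkl","wb"))
for t in("rack_bar","rack_mid"):
    for x in models.pinpoint(t,"wrist"):
        print(t,np.array(x["location"])*[384,512],x["confidence"],atz(d,x["location"],.115 if t=="rack_bar" else .06))
d=snap("scene","s2");pickle.dump(d,open("Ds2.pkl","wb"))
for t,z in(("hinge",.115),("bay",.009),("lid_handle",.316),("knee",.147),("case",0)):
    for x in models.pinpoint(t,"scene")[:1]:
        print(t,np.array(x["location"])*[384,512],x["confidence"],atz(d,x["location"],z))
d=snap("side","d2");pickle.dump(d,open("Dd2.pkl","wb"))
for t,z in(("hinge",.115),("bay",.009),("lid_handle",.316),("knee",.147),("case",0)):
    for x in models.pinpoint(t,"side")[:1]:
        print(t,np.array(x["location"])*[384,512],x["confidence"],atz(d,x["location"],z))
E
```

```text
time_s: 3.1
eef_pos: [0.5, -0.3196, 0.2502]
ee_rot: [[-0.0, 1.0, -0.0], [1.0, 0.0, 0.0], [0.0, -0.0, -1.0]]
wrist_force: [-0.1, 0.4, 1.3]
grip_width: 0.65
[ 0.54018931 -0.32035378  0.118     ]
[ 0.4779231 -0.1924777  0.118    ]
rack_bar [119.808  251.5968] 0.79 [ 0.49651963 -0.26510367  0.115     ]
rack_mid [382.0032 121.8048] 0.88 [ 0.31870048 -0.61229919  0.06      ]
rack_mid [120.6144 251.0848] 0.57 [ 0.49558394 -0.26859139  0.06      ]
rack_mid [183.2832  98.4064] 0.47 [ 0.33099266 -0.33342097  0.06      ]
rack_mid [266.6112 266.5984] 0.44 [ 0.51294181 -0.43212109  0.06      ]
hinge [219.6096 351.8976] 0.83 [0.57185937 0.21401728 0.115     ]
bay [220.1856 318.8224] 0.59 [0.4912177  0.11010285 0.009     ]
lid_handle [173.9136 378.2144] 0.89 [0.56378804 0.26170271 0.316     ]
knee [234.816 315.392] 0.59 [0.6830025  0.09307436 0.147     ]
case [235.008  317.3888] 0.98 [0.55669936 0.10826399 0.        ]
hinge [167.616  190.4128] 0.67 [0.57011558 0.2150938  0.115     ]
bay [209.0112 186.0096] 0.93 [0.4752726  0.12789636 0.009     ]
lid_handle [122.1888 178.0224] 0.62 [0.55496082 0.24300283 0.316     ]
knee [164.8896 233.5232] 0.78 [0.6826337  0.08117682 0.147     ]
case [202.2912 207.9744] 0.79 [0.56972018 0.11076011 0.        ]
```

Run:
```python
import cv2
im=cv2.imread("pics/w2.png");cv2.imwrite("pics/w2z.png",cv2.resize(im,(800,600)))
im=cv2.imread("pics/s2.png")[130:280,270:400];cv2.imwrite("pics/s2z.png",cv2.resize(im,None,fx=4,fy=4,interpolation=cv2.INTER_CUBIC))
im=cv2.imread("pics/d2.png")[105:245,140:270];cv2.imwrite("pics/d2z.png",cv2.resize(im,None,fx=4,fy=4,interpolation=cv2.INTER_CUBIC))
```

```text
(no output)
```

View pics/w2z.png

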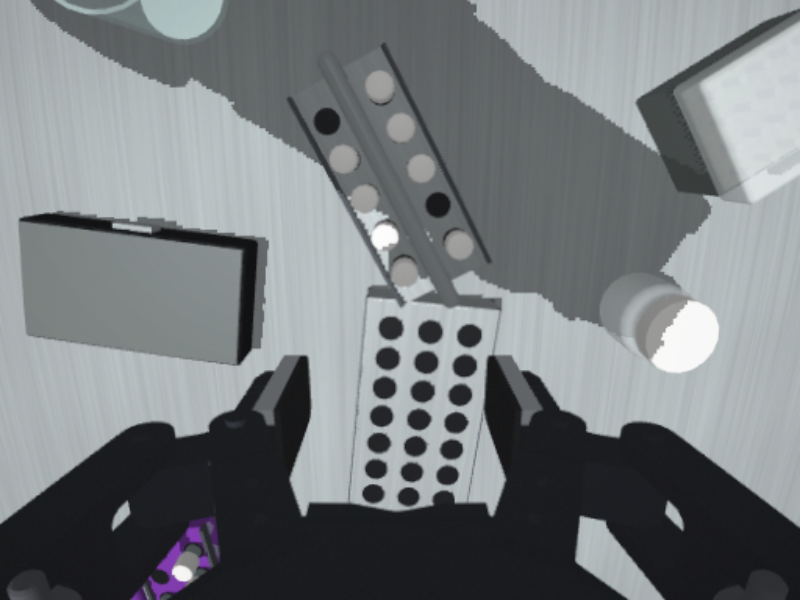

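View pics/d2z.png

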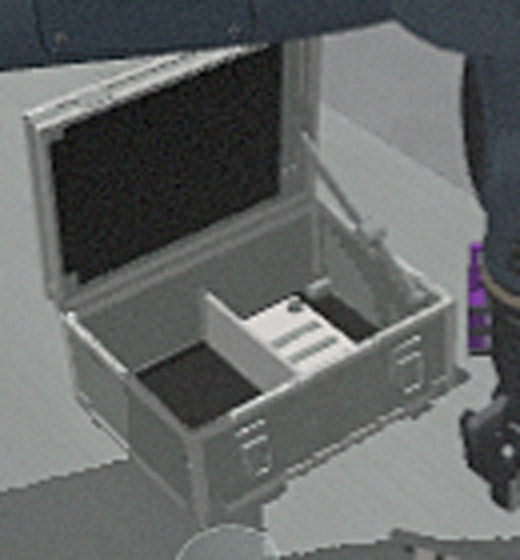

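View pics/s2z.png

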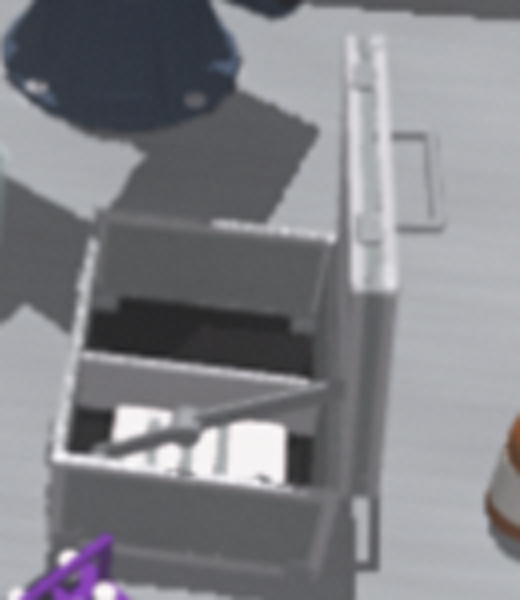

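Run:
```python
from h import *
import pickle
d=pickle.load(open("Dw2.pkl","rb"))
P=[atz(d,[y*.64/384,x*.64/512],.115+0*.005) for x,y in((326,60),(450,298))]
print(P,(P[0]+P[1])/2,np.linalg.norm(P[0]-P[1]),np.degrees(np.arctan2(*(P[0]-P[1])[1::-1])))
d=pickle.load(open("Ds2.pkl","rb"))
for x,y,z in((97,212,.115),(55,460,.115),(335,240,.115),(187,424,.147),(440,133,.316),(440,228,.316),(348,40,.335),(352,290,.335)):
  print("s",x,y,atz(d,[(130+y/4)/384,(270+x/4)/512],z))
d=pickle.load(open("Dd2.pkl","rb"))
for x,y,z in((190,432,.115),(455,298,.115),(67,315,.115),(375,238,.147)):
  print("d",x,y,atz(d,[(105+y/4)/384,(140+x/4)/512],z))
# model overlay
c,yaw=np.array([.5575,.108]),-.028
R=np.array([[np.cos(yaw),-np.sin(yaw)],[np.sin(yaw),np.cos(yaw)]])
def W(x,y,z): return np.r_[c+R@[x/1e3,y/1e3],z/1e3]
cor=[(-150,-110,115),(150,-110,115),(150,110,115),(-150,110,115)]
q=1.45
pts=[W(*p) for p in cor]+[W(131,-11,147)]+[W(s*55,110-195*np.cos(q)+65*np.sin(q),115+195*np.sin(q)+65*np.cos(q)) for s in(-1,1)]+[W(0,110,115)]
for n,f,o in(("Ds2","s2",(270,130)),("Dd2","d2",(140,105))):
    d=pickle.load(open(n+".pkl","rb"));im=cv2.imread(f"pics/{f}z.png")
    for p in proj(d,np.array(pts)): cv2.drawMarker(im,tuple(int(v) for v in (p-o)*4),(0,0,255),0,12,1)
    cv2.imwrite(f"pics/{f}o.png",im)
```

```text
[array([ 0.46288723, -0.20177002,  0.115     ]), array([ 0.5283391 , -0.32607503,  0.115     ])] [ 0.49561316 -0.26392252  0.115     ] 0.14048373995332292 117.76871105074213
s 97 212 [0.41464431 0.00577176 0.115     ]
s 55 460 [ 0.71135392 -0.00200254  0.115     ]
s 335 240 [0.42239968 0.22507928 0.115     ]
s 187 424 [0.68722328 0.0974787  0.147     ]
s 440 133 [0.51064483 0.27173216 0.316     ]
s 440 228 [0.62264345 0.26192898 0.316     ]
s 348 40 [0.42217338 0.20133687 0.335     ]
s 352 290 [0.71575698 0.19154721 0.335     ]
d 190 432 [0.40872933 0.00587779 0.115     ]
d 455 298 [ 0.70741741 -0.00840231  0.115     ]
d 67 315 [0.41423825 0.21689999 0.115     ]
d 375 238 [0.68493991 0.08254365 0.147     ]
```

View pics/s2o.png

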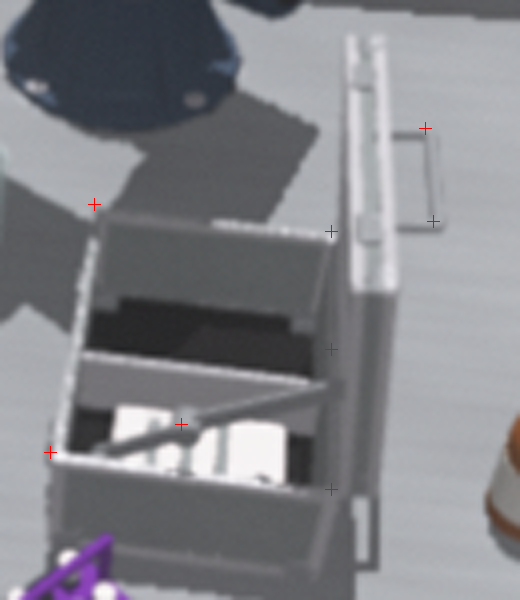

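View pics/d2o.png

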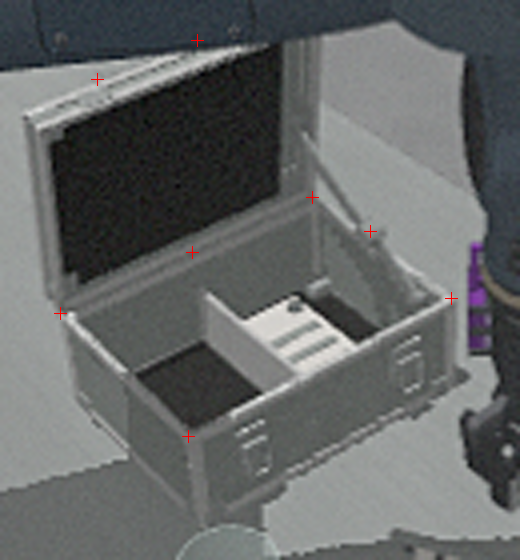

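```bash
python3 -m handwheel '[[[30,-4,0,0,0,0,0.3],[26,0,0,0,0,0,0.3],[0,0,20,0,0,-0.16,0.3],[0,0,20,0,0,-0.16,0.3],[0,0,20,0,0,-0.165,0.3],[0,0,0,0,0,0,0.3]]]' 60
python3 - <<'E'
from h import *
d=snap("wrist","w3")
for x in models.pinpoint("rack_bar","wrist")[:2]:
        print(np.array(x["location"])*[384,512],x["confidence"],atz(d,x["location"],.115))
s=robot.observe();print(s["eef_pos"],s["ee_rot"])
p=proj(d,np.array([s["eef_pos"]+[0,0,0],[s["eef_pos"][0],s["eef_pos"][1],.115]]));print(p)
E
```

```text
time_s: 4.6
eef_pos: [0.4953, -0.2636, 0.1893]
ee_rot: [[-0.465, 0.885, -0.002], [0.885, 0.465, 0.001], [0.002, -0.001, -1.0]]
wrist_force: [0.6, -0.7, 0.0]
grip_width: 0.653
[209.8176 255.488 ] 0.72 [ 0.49591108 -0.26553476  0.115     ]
[ 0.49610344 -0.264084    0.19095153] [[-4.62640173e-01  8.86546094e-01  3.06711854e-04]
 [ 8.86546105e-01  4.62640230e-01 -1.46947354e-04]
 [-2.72172845e-04  2.03930450e-04 -9.99999942e-01]]
[[257.96872055 263.79533697]
 [256.73081871 208.16078015]]
```

View pics/w3.png

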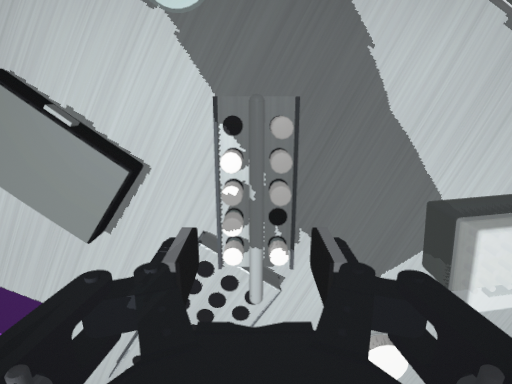

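The bar runs vertically at column 256 (rows 97–302), centred between the jaws. Descending and gripping.

```bash
python3 -m handwheel '[[[0,0,30,0,0,0,0.3],[0,0,25,0,0,0,0.3],[0,0,12,0,0,0,0.3],[0,0,8,0,0,0,0.3],[0,0,0,0,0,0,0],[0,0,0,0,0,0,-1],[0,0,0,0,0,0,-1],[0,0,0,0,0,0,-1],[0,0,0,0,0,0,-1],[0,0,0,0,0,0,-1],[0,0,0,0,0,0,-1]]]' 70
python3 -m handwheel '[[[0,0,-15,0,0,0,-1],[0,0,-25,0,0,0,-1],[0,0,-30,0,0,0,-1],[0,0,-30,0,0,0,-1],[0,0,-30,0,0,0,-1],[0,0,-20,0,0,0,-1],[0,0,0,0,0,0,-1]]]'
python3 - <<'E'
from h import *
snap("side","d4")
s=robot.observe();print(s["eef_pos"],s["ee_rot"],s["grip_width"])
E
```

```text
time_s: 6.08
eef_pos: [0.4965, -0.2641, 0.116]
ee_rot: [[-0.466, 0.885, 0.001], [0.885, 0.466, -0.0], [-0.001, 0.001, -1.0]]
wrist_force: [2.1, 1.4, 5.9]
grip_width: 0.087
time_s: 6.95
eef_pos: [0.4964, -0.2643, 0.267]
ee_rot: [[-0.466, 0.885, 0.002], [0.885, 0.466, -0.001], [-0.002, 0.001, -1.0]]
wrist_force: [-0.1, -0.0, -4.4]
grip_width: 0.087
[ 0.49602213 -0.26409009  0.26558818] [[-4.66104748e-01  8.84729398e-01  5.06481557e-04]
 [ 8.84729374e-01  4.66104936e-01 -3.50179631e-04]
 [-5.45887768e-04  2.84878722e-04 -9.99999810e-01]] 0.08767685024383681
```

View pics/d4.png

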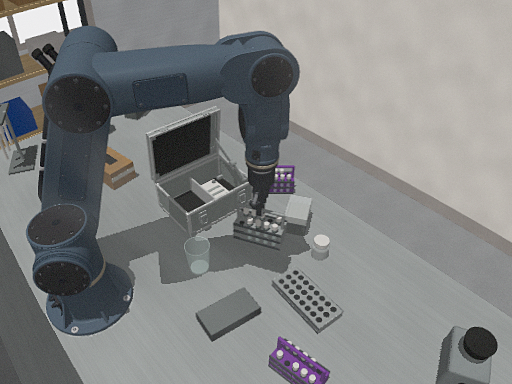

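```bash
python3 -m handwheel '[[[0,0,0,0,0,0.173,-1],[0,0,0,0,0,0.173,-1],[0,0,0,0,0,0.172,-1],[25,-2,0,0,0,0,-1],[40,-3,0,0,0,0,-1],[45,-3,0,0,0,0,-1],[45,-3,0,0,0,0,-1],[45,-3,0,0,0,0,-1],[45,-3,0,0,0,0,-1],[45,-3,0,0,0,0,-1],[40,-2,0,0,0,0,-1],[20,0,0,0,0,0,-1],[12,0,0,0,0,0,-1],[0,0,0,0,0,0,-1],[0,0,0,0,0,0,-1]]]'
python3 - <<'E'
from h import *
snap("side","d5");snap("scene","s5");snap("wrist","w5")
s=robot.observe();print(s["eef_pos"],s["ee_rot"],s["grip_width"])
E
```

```text
time_s: 8.88
eef_pos: [0.4859, 0.0978, 0.2651]
ee_rot: [[0.034, 0.999, -0.0], [0.999, -0.034, -0.0], [-0.0, -0.0, -1.0]]
wrist_force: [0.1, -0.1, -4.2]
grip_width: 0.091
[0.48597096 0.09784011 0.26528329] [[ 3.40359441e-02  9.99420608e-01 -4.30745606e-05]
 [ 9.99420606e-01 -3.40359476e-02 -8.42631709e-05]
 [-8.56804330e-05 -4.01816269e-05 -9.99999996e-01]] 0.08838714968622706
```

View pics/w5.png

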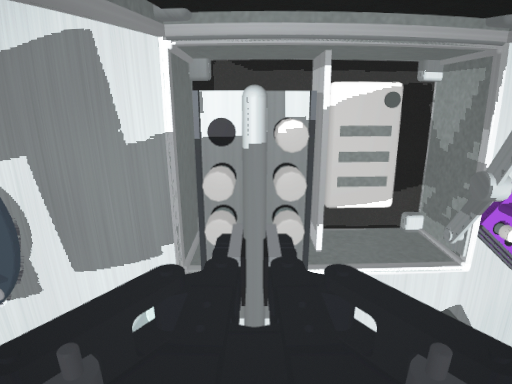

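View pics/s5.png

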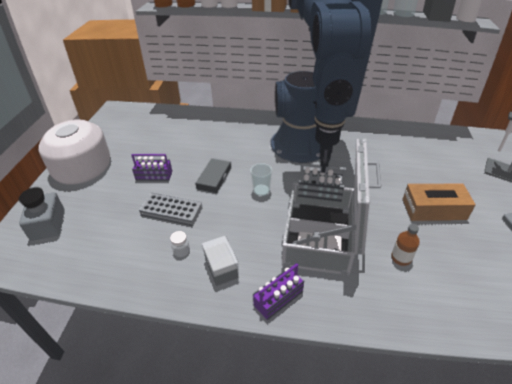

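View pics/d5.png

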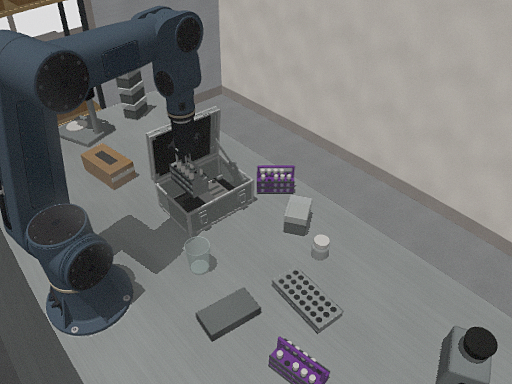

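Run:
```python
from h import *
d=snap("wrist","w6")
import pickle;pickle.dump(d,open("Dw6.pkl","wb"))
for x,y in((471,267),(502,45),(165,40),(168,45),(188,262)): print(x,y,atz(d,[y/384,x/512],.115))
for x,y in((318,52),(327,52),(321,245)): print("part",x,y,atz(d,[y/384,x/512],.084))
for t,z in(("knee",.147),("bay",.009),("hinge",.115)):
  for x in models.pinpoint(t,"wrist")[:1]: print(t,np.array(x["location"])*[384,512],x["confidence"],atz(d,x["location"],z))
im=cv2.imread("pics/w6.png");c=np.array([.561,.108]);yaw=-.033
R=np.array([[np.cos(yaw),-np.sin(yaw)],[np.sin(yaw),np.cos(yaw)]])
W=lambda x,y,z:np.r_[c+R@[x/1e3,y/1e3],z/1e3]
for p in proj(d,np.array([W(*a) for a in((-150,-110,115),(150,-110,115),(150,110,115),(-150,110,115),(-4,106,75),(2,106,75),(-4,-106,75),(2,-106,75),(131,-11,147))])): cv2.drawMarker(im,tuple(int(v) for v in p),(0,0,255),0,10,1)
cv2.imwrite("pics/w6o.png",cv2.resize(im,(800,600)))
```

```text
471 267 [ 0.70853127 -0.00395229  0.115     ]
502 45 [0.70659619 0.21246798 0.115     ]
165 40 [0.41430868 0.22026435 0.115     ]
168 45 [0.41649684 0.21616535 0.115     ]
188 262 [0.41571999 0.01519817 0.115     ]
part 318 52 [0.54815897 0.21064092 0.084     ]
part 327 52 [0.55662599 0.21047786 0.084     ]
part 321 245 [0.554902  0.0140403 0.084    ]
knee [186.3168 491.8784] 0.8 [0.68868145 0.0929145  0.147     ]
hinge [ 36.4032 342.2208] 0.98 [0.56220737 0.21807168 0.115     ]
```

View pics/w6o.png

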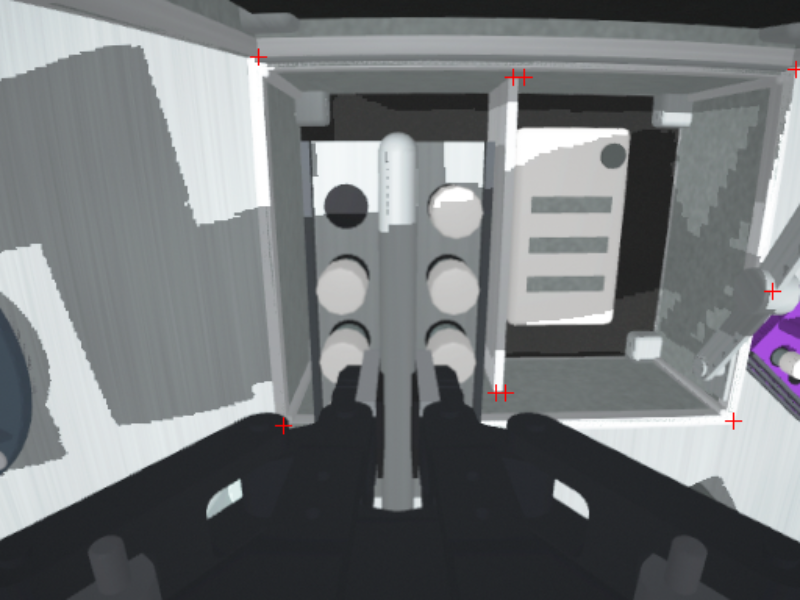

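```bash
python3 -m handwheel '[[[0,0,15,0,0,0,-1],[0,0,25,0,0,0,-1],[0,0,25,0,0,0,-1],[0,0,25,0,0,0,-1],[0,0,20,0,0,0,-1],[0,0,12,0,0,0,-1],[0,0,8,0,0,0,-1],[0,0,4,0,0,0,-1],[0,0,0,0,0,0,-1]]]'
python3 -m handwheel '[[[0,0,2,0,0,0,-1],[0,0,2,0,0,0,-1],[0,0,0,0,0,0,-1]]]'
```

```text
time_s: 10.35
eef_pos: [0.4861, 0.0986, 0.1314]
ee_rot: [[0.033, 0.999, 0.0], [0.999, -0.033, 0.0], [0.0, 0.0, -1.0]]
wrist_force: [-0.1, 0.0, -3.2]
grip_width: 0.09
time_s: 10.72
eef_pos: [0.4859, 0.0985, 0.1272]
ee_rot: [[0.033, 0.999, -0.0], [0.999, -0.033, -0.0], [-0.0, -0.0, -1.0]]
wrist_force: [0.4, -0.5, -3.3]
grip_width: 0.09
```

```bash
python3 -m handwheel '[[[0,0,2,0,0,0,-1],[0,0,1,0,0,0,-1],[0,0,0,0,0,0,-1],[0,0,0,0,0,0,-1]]]'
```

```text
time_s: 11.22
eef_pos: [0.4859, 0.0985, 0.1243]
ee_rot: [[0.033, 0.999, -0.0], [0.999, -0.033, -0.0], [-0.0, -0.0, -1.0]]
wrist_force: [0.0, 0.2, -4.0]
grip_width: 0.086
```

```bash
python3 -m handwheel '[[[0,0,1,0,0,0,-1],[0,0,1,0,0,0,-1],[0,0,0,0,0,0,-1]]]'
```

```text
time_s: 11.6
eef_pos: [0.4866, 0.0986, 0.1239]
ee_rot: [[0.033, 0.999, 0.002], [0.999, -0.033, 0.0], [0.0, 0.002, -1.0]]
wrist_force: [-8.2, -1.7, 23.2]
grip_width: 0.088
```

```bash
python3 -m handwheel '[[[0,0,-1,0,0,0,-1],[0,0,0,0,0,0,0],[0,0,0,0,0,0,0.1],[0,0,0,0,0,0,0.1],[0,0,0,0,0,0,0.1],[0,0,-20,0,0,0,0.1],[0,0,-40,0,0,0,0.1],[0,0,-50,0,0,0,0.1],[0,0,-30,0,0,0,0.1],[0,0,0,0,0,0,0.1]]]'
python3 - <<'E'
from h import *
import pickle
for n in("wrist","scene","side"):
    d=snap(n,n+"7");pickle.dump(d,open(f"D7{n}.pkl","wb"))
    for x in models.pinpoint("rack_mid",n)[:3]: print(n,np.array(x["location"])*[384,512],x["confidence"],atz(d,x["location"],.069))
    for x in models.pinpoint("knee",n)[:1]: print("knee",n,np.array(x["location"])*[384,512],x["confidence"],atz(d,x["location"],.147))
E
```

```text
time_s: 12.85
eef_pos: [0.487, 0.0988, 0.2654]
ee_rot: [[0.033, 0.999, 0.004], [0.999, -0.033, 0.001], [0.001, 0.004, -1.0]]
wrist_force: [0.7, -0.1, -0.7]
grip_width: 0.55
wrist [173.4144 254.208 ] 0.81 [0.48632776 0.09412508 0.069     ]
wrist [153.6   308.992] 0.34 [0.54466758 0.11355597 0.069     ]
wrist [183.5136 253.0816] 0.3 [0.48475017 0.08304394 0.069     ]
knee wrist [183.8976 490.5984] 0.92 [0.68919341 0.09608698 0.147     ]
scene [208.704  316.8768] 0.66 [0.49138542 0.09718579 0.069     ]
scene [288.1152 277.2992] 0.59 [ 0.84064965 -0.00584276  0.069     ]
scene [164.5824 149.8112] 0.56 [ 0.3313656  -0.60801739  0.069     ]
knee scene [172.6848 380.7232] 0.25 [0.34743215 0.32302465 0.147     ]
side [363.1872 296.8064] 0.86 [ 0.31235142 -0.6083129   0.069     ]
side [200.7936 192.2048] 0.69 [0.48612796 0.09246148 0.069     ]
side [176.2176 275.6096] 0.67 [ 0.82823619 -0.00883037  0.069     ]
knee side [163.5072 233.3184] 0.69 [0.68790341 0.08864645 0.147     ]
```

View pics/wrist7.png

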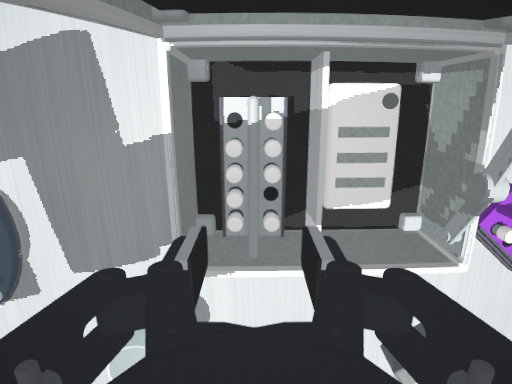

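View pics/side7.png

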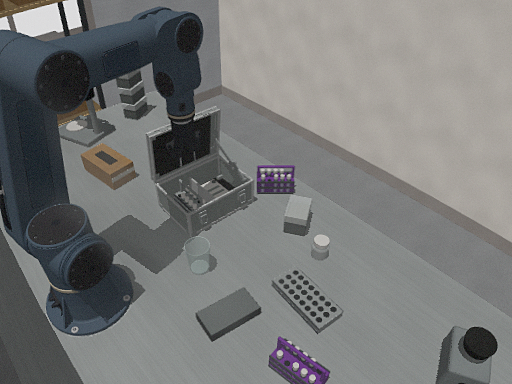

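```bash
python3 -m handwheel '[[[0,25,0,0,0,0,-1],[0,45,0,0,0,0,-1],[0,50,5,0,0,0,-1],[0,40,10,0,0,0,-1],[-1,25,10,0,0,0,-1],[-1,17,10,0,0,0,-1],[0,0,10,0,0,0,-1],[0,0,0,0,0,0,-1]]]' 40
python3 - <<'E'
from h import *
import pickle
s=robot.observe();print(s["eef_pos"],s["ee_rot"][:,1],s["grip_width"],s["wrist_force"])
for n in("wrist","side","scene"):
    d=snap(n,n+"8");pickle.dump(d,open(f"D8{n}.pkl","wb"))
    for x in models.pinpoint("knee",n)[:2]: print("knee",n,np.array(x["location"])*[384,512],x["confidence"],atz(d,x["location"],.147))
    if n!="wrist":
        im=cv2.imread(f"pics/{n}8.png");c=dict(side=(170,100),scene=(260,130))[n]
        cv2.imwrite(f"pics/{n}8z.png",cv2.resize(im[c[1]:c[1]+140,c[0]:c[0]+150],None,fx=4,fy=4,interpolation=cv2.INTER_CUBIC))
E
```

```text
time_s: 14.3
eef_pos: [0.6869, 0.0899, 0.2174]
ee_rot: [[0.033, 0.999, -0.002], [0.999, -0.033, -0.0], [-0.0, -0.002, -1.0]]
wrist_force: [-0.6, -0.1, 0.5]
grip_width: 0.0
[0.68690364 0.08988229 0.21739699] [ 0.99945555 -0.03294729 -0.00175348] 6.698707898671899e-06 [-0.55494329 -0.12704089  0.45705105]
knee wrist [201.216  257.0752] 0.6 [0.68751618 0.09441814 0.147     ]
knee side [162.5088 234.7008] 0.57 [0.69621193 0.09012492 0.147     ]
knee side [208.0896 190.4128] 0.22 [ 0.41290675 -0.01069547  0.147     ]
knee scene [233.5872 316.5184] 0.65 [0.67749711 0.096344   0.147     ]
knee scene [212.0832 172.9024] 0.25 [ 0.65273506 -0.38136388  0.147     ]
```

View pics/wrist8.png

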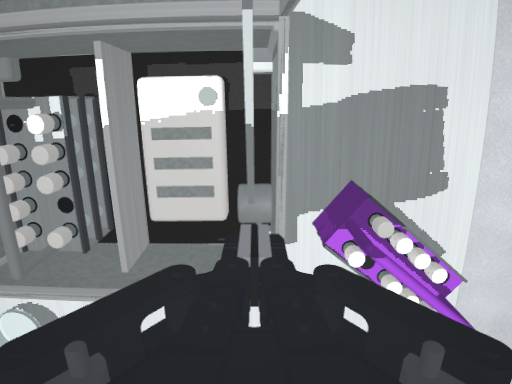

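View pics/side8z.png

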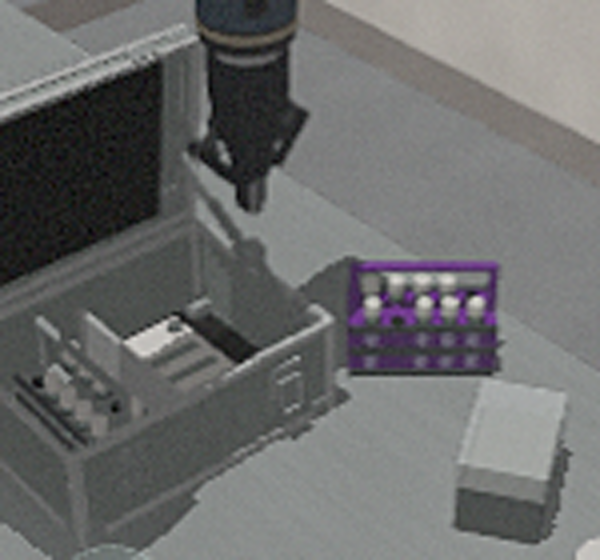

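View pics/scene8z.png

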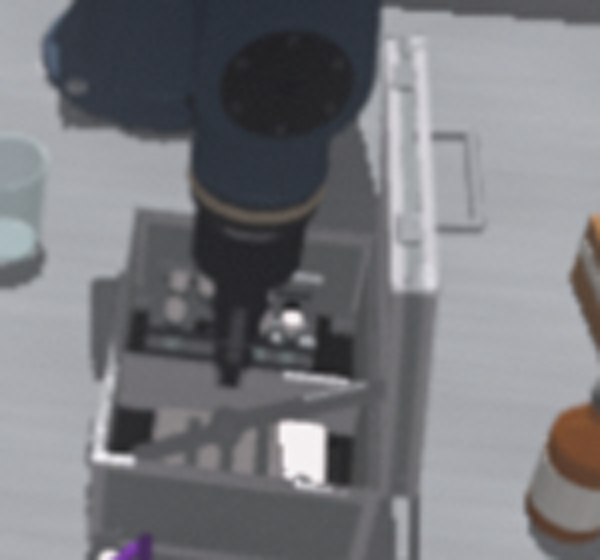

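Barrel centred at column 255, rows 183–222, in line with the closed fingers. Pushing down.

```bash
python3 -m handwheel '[[[3,0,15,0,0,0,-1],[0,0,15,0,0,0,-1],[0,0,4,0,0,0,-1],[1,0,3,0,0,0,-1],[2,0,3.5,0,0,0,-1],[2,0,3.5,0,0,0,-1],[2,0,3.5,0,0,0,-1],[0,0,0,0,0,0,-1]]]'
python3 - <<'E'
from h import *
snap("wrist","w9");im=cv2.imread("pics/w9.png")
d=snap("side","d9");im=cv2.imread("pics/d9.png")[100:240,170:320];cv2.imwrite("pics/d9z.png",cv2.resize(im,None,fx=4,fy=4,interpolation=cv2.INTER_CUBIC))
E
```

```text
time_s: 15.6
eef_pos: [0.6881, 0.1, 0.1706]
ee_rot: [[0.033, 0.999, -0.0], [0.999, -0.033, 0.0], [0.0, -0.0, -1.0]]
wrist_force: [-0.6, 0.2, -0.4]
grip_width: 0.001
```

View pics/w9.png

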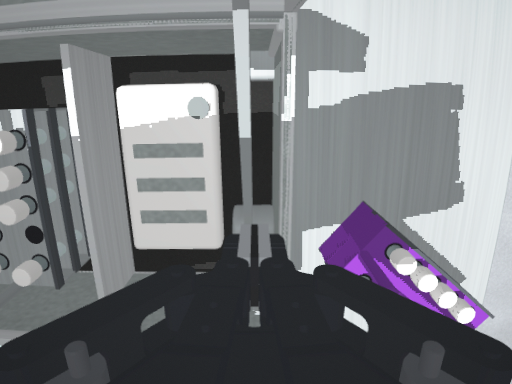

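View pics/d9z.png

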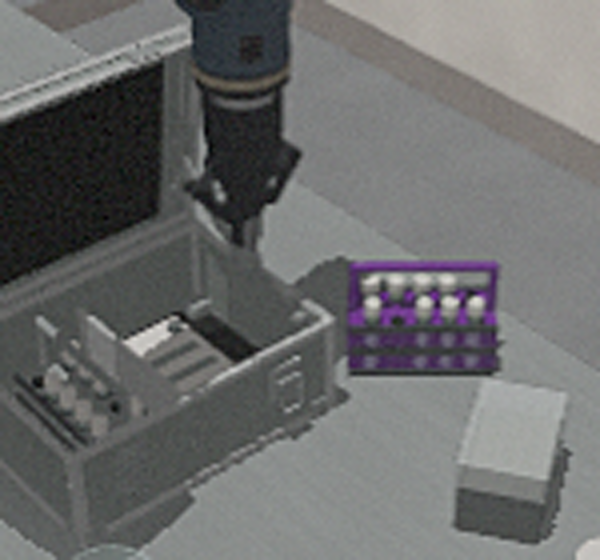

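```bash
python3 -m handwheel '[[[2,0,3.5,0,0,0,-1],[2,0,3.5,0,0,0,-1],[0,0,0,0,0,0,-1]]]'
python3 -m handwheel '[[[2,0,3.5,0,0,0,-1],[2,0,3.5,0,0,0,-1],[0,0,0,0,0,0,-1]]]'
python3 - <<'E'
from h import *
snap("wrist","w10")
d=snap("side","d10");im=cv2.imread("pics/d10.png")[100:240,170:320];cv2.imwrite("pics/d10z.png",cv2.resize(im,None,fx=4,fy=4,interpolation=cv2.INTER_CUBIC))
E
```

```text
time_s: 16.08
eef_pos: [0.6881, 0.1039, 0.1634]
ee_rot: [[0.033, 0.999, -0.0], [0.999, -0.033, -0.0], [-0.0, -0.0, -1.0]]
wrist_force: [-0.2, -1.4, 0.6]
grip_width: -0.0
time_s: 16.45
eef_pos: [0.6884, 0.1065, 0.1566]
ee_rot: [[0.034, 0.999, 0.0], [0.999, -0.034, -0.002], [-0.002, 0.0, -1.0]]
wrist_force: [0.4, -10.4, 2.9]
grip_width: -0.0
```

View pics/w10.png

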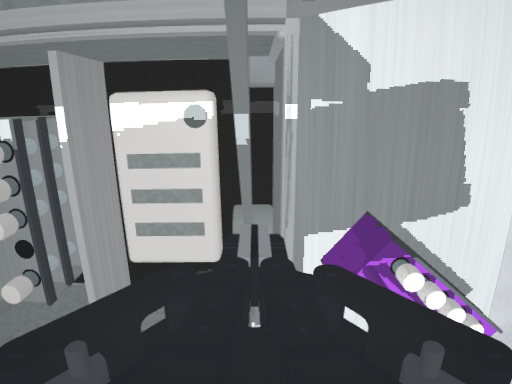

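View pics/d10z.png

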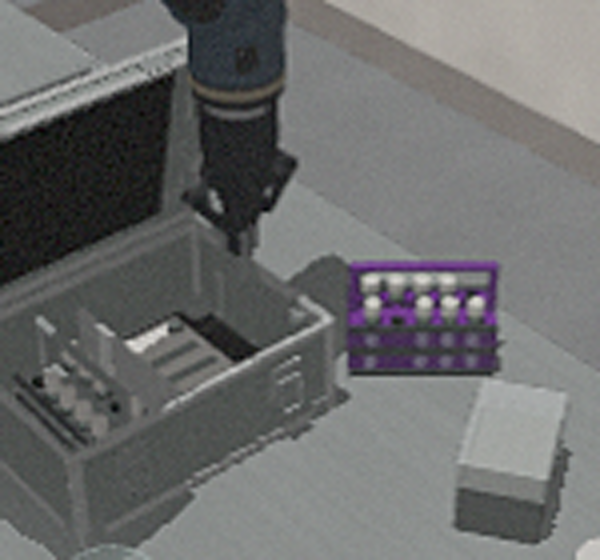

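Run:
```python
from h import *
import pickle
d=snap("scene","s11");pickle.dump(d,open("D11.pkl","wb"))
im=cv2.imread("pics/s11.png")[120:260,270:400];cv2.imwrite("pics/s11z.png",cv2.resize(im,None,fx=4,fy=4,interpolation=cv2.INTER_CUBIC))
for x in models.pinpoint("lid_handle","scene")[:2]: print(np.array(x["location"])*[384,512],x["confidence"])
c=np.array([.561,.108]);yaw=-.033
R=np.array([[np.cos(yaw),-np.sin(yaw)],[np.sin(yaw),np.cos(yaw)]])
W=lambda x,y,z:np.r_[c+R@[x/1e3,y/1e3],z/1e3]
for q in(1.45,1.4,1.35,1.3,1.25,1.2,1.1):
    print(q,proj(d,W(0,110-195*np.cos(q)+65*np.sin(q),115+195*np.sin(q)+65*np.cos(q))), proj(d,W(150,110-220*np.cos(q),115+220*np.sin(q))))
w=pickle.load(open("D8wrist.pkl","rb"))
for y,z in((0,147),(-11,147),(-11,160),(-24,147),(2,147)): print(y,z,proj(w,W(131,y,z)))
```

```text
[173.4144 372.2752] 0.71
1.45 [[377.38021328 174.19380128]] [[355.97774874 202.1984345 ]]
1.4 [[374.10047089 173.35527593]] [[351.81514483 202.13351649]]
1.35 [[370.75865748 172.64281135]] [[347.67236549 202.21494873]]
1.3 [[367.36638842 172.05889607]] [[343.56439121 202.44134654]]
1.25 [[363.93551013 171.60544051]] [[339.5058247  202.81065525]]
1.2 [[360.47802406 171.28376587]] [[335.5107963  203.32018102]]
1.1 [[353.53154531 171.03807162]] [[327.76500512 204.74613635]]
0 147 [[263.37322265 187.56054342]]
-11 147 [[263.2380226  203.50846367]]
-11 160 [[263.80669086 210.03665112]]
-24 147 [[263.07875833 221.75542293]]
2 147 [[263.39782257 184.61071117]]
```

View pics/s11z.png

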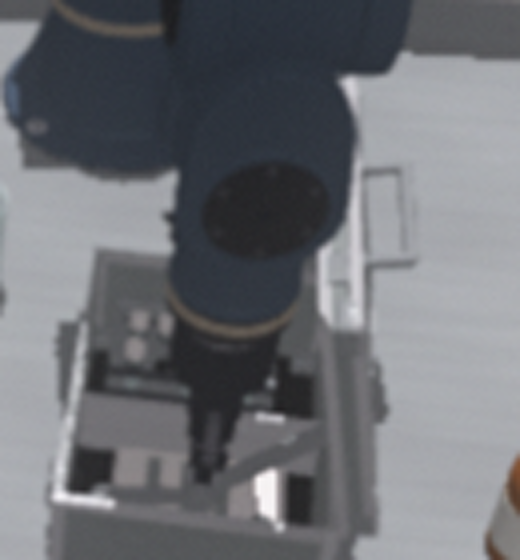

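```bash
python3 -m handwheel '[[[-3,0,-3,0,0,0,-1],[-6,0,-10,0,0,0,-1],[-5,0,-20,0,0,0,-1],[-5,0,-30,0,0,0,-1],[0,0,0,0,0,0,-1]]]'
python3 - <<'E'
from h import *
import pickle
for n in("wrist","side","scene"):
    d=snap(n,n+"12");pickle.dump(d,open(f"D12{n}.pkl","wb"))
    for t in("knee","lid_handle"):
      for x in models.pinpoint(t,n)[:2]: print(t,n,np.array(x["location"])*[384,512],x["confidence"],atz(d,x["location"],.125 if t=="knee" else .32))
im=cv2.imread("pics/side12.png")[100:240,170:320];cv2.imwrite("pics/side12z.png",cv2.resize(im,None,fx=4,fy=4,interpolation=cv2.INTER_CUBIC))
im=cv2.imread("pics/scene12.png")[120:260,270:400];cv2.imwrite("pics/scene12z.png",cv2.resize(im,None,fx=4,fy=4,interpolation=cv2.INTER_CUBIC))
E
```

```text
time_s: 17.27
eef_pos: [0.6888, 0.0886, 0.2229]
ee_rot: [[0.033, 0.999, 0.004], [0.999, -0.033, 0.001], [0.001, 0.004, -1.0]]
wrist_force: [-0.2, -0.5, 0.1]
grip_width: -0.0
knee wrist [171.3024 254.4128] 0.8 [0.68871469 0.10766231 0.125     ]
lid_handle wrist [171.9936 252.9792] 0.5 [0.68882982 0.14976728 0.32      ]
knee side [168.6144 230.7072] 0.77 [0.67753852 0.09286209 0.125     ]
lid_handle side [123.4176 179.8144] 0.76 [0.55127008 0.22500435 0.32      ]
knee scene [243.4176 321.6896] 0.88 [0.6965253  0.11540046 0.125     ]
lid_handle scene [172.1856 371.4048] 0.77 [0.56347781 0.24060809 0.32      ]
lid_handle scene [209.5104 171.6224] 0.73 [ 0.79845722 -0.30425977  0.32      ]
```

View pics/wrist12.png

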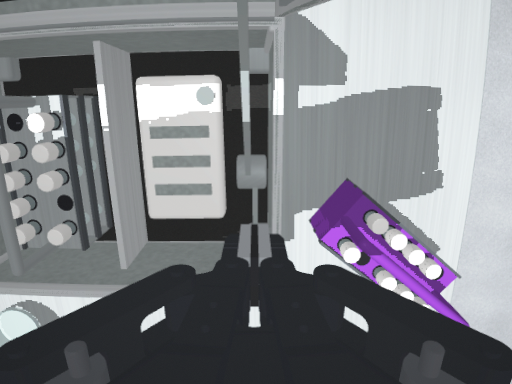

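View pics/side12z.png

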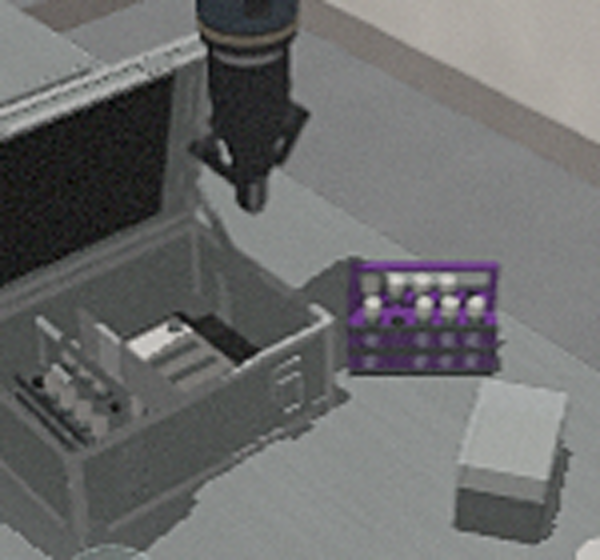

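View pics/scene12z.png

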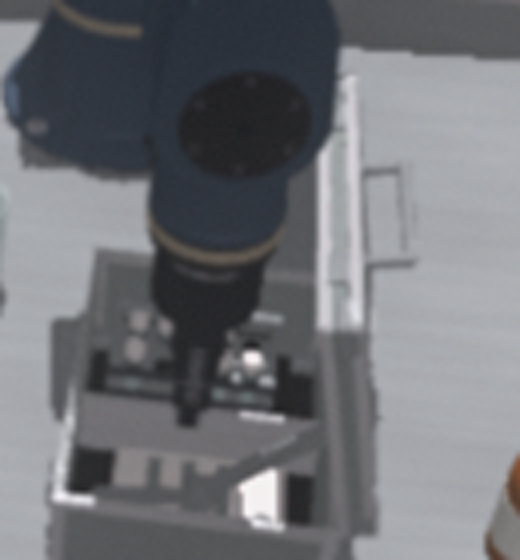

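```bash
python3 - <<'E'
from h import *
import pickle
print(np.round(robot.observe()["joint_positions"],3))
d=pickle.load(open("D12scene.pkl","rb"))
for x,y in((404,165),(412,262),(408,215)): print(atz(d,[(120+y/4)/384,(270+x/4)/512],.32))
E
python3 -m handwheel '[[[0,0,-30,0,0,0,-1],[0,-20,-45,0,0,0,-1],[0,-35,-45,0,0,0,-1],[0,-35,-45,0,0,0,-1],[0,-35,-30,0,0,0,-1]]]'
```

```text
[0.129 0.655 0.554 1.471 0.    1.732]
[0.50981089 0.24318907 0.32      ]
[0.62354551 0.24097258 0.32      ]
[0.57061978 0.24187148 0.32      ]
time_s: 18.35
eef_pos: [0.5618, 0.0931, 0.4167]
ee_rot: [[0.033, 0.999, 0.002], [0.999, -0.033, 0.0], [0.0, 0.002, -1.0]]
wrist_force: [0.0, 0.1, -0.1]
grip_width: 0.0
```

```bash
python3 -m handwheel '[[[0,0,0,0,0,-0.17,-1],[0,0,0,0,0,-0.175,-1],[0,0,0,0,0,-0.175,-1],[0,0,0,0,0,-0.175,-1],[0,0,0,0,0,-0.175,-1],[0,0,0,0,0,-0.175,-0.4],[0,0,0,0,0,-0.175,-0.4],[0,0,0,0,0,-0.175,-0.4],[0,0,0,0,0,-0.175,-0.4],[0,30,0,0,0,0,-0.4],[0,40,0,0,0,0,-0.4],[0,40,0,0,0,0,-0.4],[0,35,0,0,0,0,-0.4],[0,0,0,0,0,0,-0.4]]]'
python3 - <<'E'
from h import *
import pickle
s=robot.observe();print(s["eef_pos"],s["joint_positions"])
d=snap("wrist","w13");pickle.dump(d,open("D13.pkl","wb"))
for t in("lid_handle",):
      for x in models.pinpoint(t,"wrist")[:2]: print(t,np.array(x["location"])*[384,512],x["confidence"],atz(d,x["location"],.32))
snap("scene","s13")
E
```

```text
time_s: 20.1
eef_pos: [0.5676, 0.2402, 0.4137]
ee_rot: [[-1.0, 0.031, -0.001], [0.031, 1.0, -0.0], [0.001, -0.0, -1.0]]
wrist_force: [-0.0, -0.3, -0.2]
grip_width: 0.3
[0.56757289 0.24018354 0.41374386] [4.00175265e-01 6.03971776e-01 9.81588834e-01 1.94964041e+00
 3.11476125e-04 4.31234730e-01]
lid_handle [187.584  254.8224] 0.84 [0.55860208 0.24113906 0.32      ]
```

View pics/w13.png

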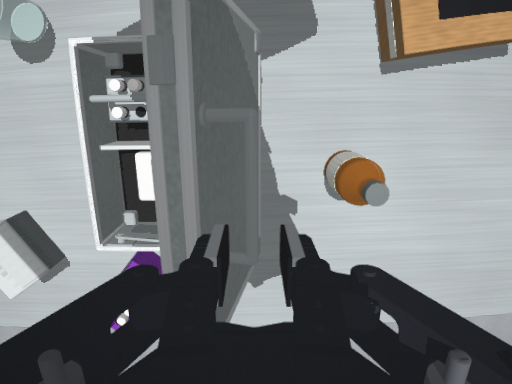

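View pics/s13.png

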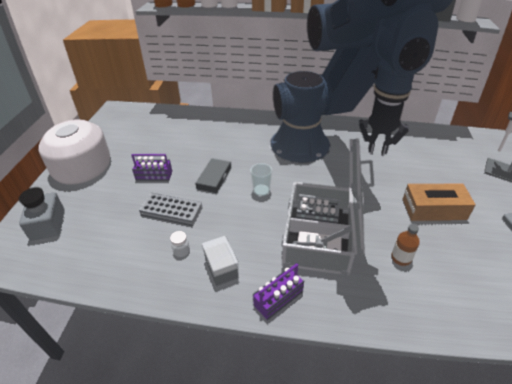

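```bash
python3 -m handwheel '[[[5,1,15,0,0,0,-0.4],[0,0,20,0,0,0,-0.4],[0,0,15,0,0,0,-0.4],[0,0,0,0,0,0,-0.4]]]' 30
python3 - <<'E'
from h import *
s=robot.observe();print(s["eef_pos"],s["joint_positions"])
d=snap("wrist","w14");snap("side","d14")
for y in(.236,.24,.244): print(proj(d,np.array([[.5676-.03,y,.32],[.5676,y,.32]])))
E
```

```text
time_s: 20.75
eef_pos: [0.5623, 0.2379, 0.3645]
ee_rot: [[-0.999, 0.035, -0.001], [0.035, 0.999, -0.001], [0.001, -0.001, -1.0]]
wrist_force: [-0.9, 0.1, 1.0]
grip_width: 0.302
[0.56226316 0.23787728 0.36454052] [ 4.00286448e-01  5.04708714e-01  6.74988977e-01  1.74235563e+00
 -1.04469801e-04  4.35230374e-01]
[[249.07769496 183.80779124]
 [251.07018662 232.71410614]]
[[256.12991566 183.56982708]
 [257.80595606 232.49805921]]
[[263.18484354 183.33211245]
 [264.54406369 232.27874456]]
```

View pics/w14.png

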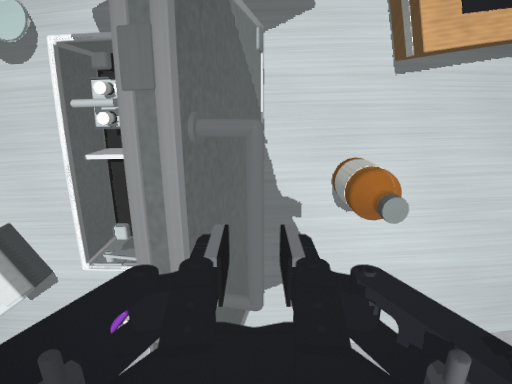

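```bash
python3 -m handwheel '[[[0,3,10,0,0,0,-0.4],[0,0,12,0,0,0,-0.4],[0,0,10,0,0,0,-0.4],[0,0,8,0,0,0,-0.4],[0,0,4,0,0,0,-0.4],[0,0,0,0,0,0,-0.4]]]' 30
python3 - <<'E'
from h import *
d=snap("wrist","w15");d=snap("scene","s15")
im=cv2.imread("pics/s15.png")[80:230,310:440];cv2.imwrite("pics/s15z.png",cv2.resize(im,None,fx=4,fy=4,interpolation=cv2.INTER_CUBIC))
E
```

```text
time_s: 21.6
eef_pos: [0.5628, 0.2421, 0.3207]
ee_rot: [[-0.999, 0.034, -0.0], [0.034, 0.999, -0.0], [0.0, -0.0, -1.0]]
wrist_force: [0.0, 0.2, 0.0]
grip_width: 0.296
```

View pics/w15.png

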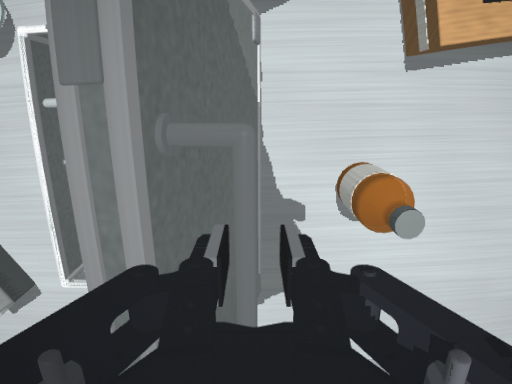

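View pics/s15z.png

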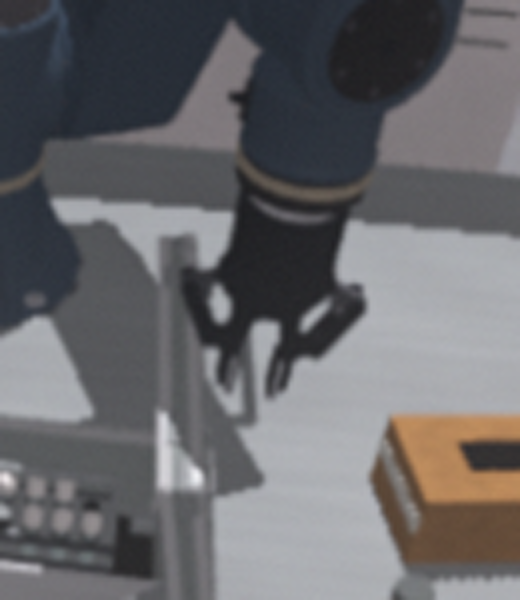

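```bash
python3 -m handwheel '[[[0,-2,0,0,0,0,-0.4],[0,0,0,0,0,0,-1],[0,0,0,0,0,0,-1],[0,0,0,0,0,0,-1],[0,0,0,0,0,0,-1],[0,0,0,0,0,0,-1]]]' 25
python3 - <<'E'
from h import *
s=robot.observe();print(s["eef_pos"],s["grip_width"],s["wrist_force"])
snap("wrist","w16")
from scipy.optimize import brentq
e=s["eef_pos"]
# case-frame y/z, q from y and from z ; then waypoints
c=np.array([.561,.108]);yaw=-.033
R=np.array([[np.cos(yaw),-np.sin(yaw)],[np.sin(yaw),np.cos(yaw)]])
p=R.T@(e[:2]-c);print(p)
Y=lambda q:110-195*np.cos(q)+65*np.sin(q);Z=lambda q:115+195*np.sin(q)+65*np.cos(q)
q0=brentq(lambda q:Y(q)-p[1]*1e3,1,1.6);print(q0,Z(q0))
qs=np.linspace(q0,0,25)
print(np.round(np.c_[qs[1:],np.diff(Y(qs)),-np.diff(Z(qs)),Y(qs[1:]),Z(qs[1:])],2))
E
```

```text
time_s: 22.45
eef_pos: [0.5628, 0.24, 0.321]
ee_rot: [[-0.999, 0.034, 0.0], [0.034, 0.999, -0.0], [-0.0, -0.0, -1.0]]
wrist_force: [0.9, -2.7, 4.5]
grip_width: 0.107
[0.56284674 0.24002313 0.3209924 ] 0.1074758296997339 [ 0.87139337 -2.65346138  4.52618767]
[-0.00251024  0.13201219]
1.3563417462700154 319.36600423342765
[[ 1.3000e+00 -1.1580e+01 -9.2000e-01  1.2043e+02  3.2028e+02]
 [ 1.2400e+00 -1.1610e+01 -2.6000e-01  1.0882e+02  3.2054e+02]
 [ 1.1900e+00 -1.1610e+01  3.9000e-01  9.7210e+01  3.2015e+02]
 [ 1.1300e+00 -1.1570e+01  1.0500e+00  8.5650e+01  3.1910e+02]
 [ 1.0700e+00 -1.1490e+01  1.7000e+00  7.4160e+01  3.1740e+02]
 [ 1.0200e+00 -1.1380e+01  2.3500e+00  6.2780e+01  3.1505e+02]
 [ 9.6000e-01 -1.1220e+01  2.9900e+00  5.1560e+01  3.1206e+02]
 [ 9.0000e-01 -1.1040e+01  3.6200e+00  4.0520e+01  3.0845e+02]
 [ 8.5000e-01 -1.0820e+01  4.2300e+00  2.9700e+01  3.0422e+02]
 [ 7.9000e-01 -1.0560e+01  4.8400e+00  1.9140e+01  2.9938e+02]
 [ 7.3000e-01 -1.0270e+01  5.4300e+00  8.8700e+00  2.9395e+02]
 [ 6.8000e-01 -9.9500e+00  6.0000e+00 -1.0700e+00  2.8795e+02]
 [ 6.2000e-01 -9.5900e+00  6.5500e+00 -1.0660e+01  2.8140e+02]
 [ 5.7000e-01 -9.2100e+00  7.0800e+00 -1.9870e+01  2.7432e+02]
 [ 5.1000e-01 -8.7900e+00  7.5900e+00 -2.8660e+01  2.6673e+02]
 [ 4.5000e-01 -8.3500e+00  8.0700e+00 -3.7010e+01  2.5866e+02]
 [ 4.0000e-01 -7.8800e+00  8.5300e+00 -4.4890e+01  2.5013e+02]
 [ 3.4000e-01 -7.3900e+00  8.9600e+00 -5.2280e+01  2.4116e+02]
 [ 2.8000e-01 -6.8700e+00  9.3700e+00 -5.9140e+01  2.3179e+02]
 [ 2.3000e-01 -6.3300e+00  9.7400e+00 -6.5470e+01  2.2205e+02]
 [ 1.7000e-01 -5.7700e+00  1.0080e+01 -7.1240e+01  2.1197e+02]
 [ 1.1000e-01 -5.1900e+00  1.0390e+01 -7.6420e+01  2.0158e+02]
 [ 6.0000e-02 -4.5900e+00  1.0670e+01 -8.1020e+01  1.9091e+02]
 [ 0.0000e+00 -3.9800e+00  1.0910e+01 -8.5000e+01  1.8000e+02]]
```

View pics/w16.png

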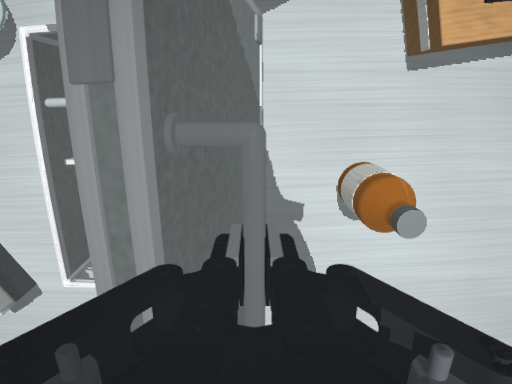

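```bash
python3 -m handwheel '[[[0,-8,-0.5,0,0,0,-1],[0,-11.5,-0.5,0,0,0,-1],[0,-11.5,0.2,0,0,0,-1],[0,-11.5,1,0,0,0,-1],[0,-11.5,1.5,0,0,0,-1],[0,0,0,0,0,0,-1]]]' 25
python3 - <<'E'
from h import *
s=robot.observe();print(s["eef_pos"],s["grip_width"],s["wrist_force"])
E
```

```text
time_s: 23.25
eef_pos: [0.5611, 0.1847, 0.3191]
ee_rot: [[-0.999, 0.035, 0.0], [0.035, 0.999, -0.001], [-0.0, -0.001, -1.0]]
wrist_force: [5.4, -2.6, 3.9]
grip_width: 0.101
[0.56110086 0.18473691 0.31906679] 0.10052114781085013 [ 5.43438545 -2.62617334  3.91838975]
```

```bash
python3 -m handwheel '[[[0,-11.4,2.2,0,0,0,-1],[0,-11.3,2.8,0,0,0,-1],[0,-11,3.5,0,0,0,-1],[0,-10.8,4,0,0,0,-1],[0,-10.6,4.7,0,0,0,-1],[0,-10.3,5.3,0,0,0,-1],[0,-10,5.9,0,0,0,-1],[0,0,0,0,0,0,-1]]]' 25
python3 - <<'E'
from h import *
s=robot.observe();print(s["eef_pos"],s["grip_width"],s["wrist_force"])
p=s["eef_pos"][1]*1e3-108+ (s["eef_pos"][0]-.561)*33
from scipy.optimize import brentq
q=brentq(lambda q:110-195*np.cos(q)+65*np.sin(q)-p,0,1.6);print(p,q,115+195*np.sin(q)+65*np.cos(q))
snap("side","d17")
E
```

```text
time_s: 24.25
eef_pos: [0.5585, 0.1095, 0.29]
ee_rot: [[-0.999, 0.035, -0.0], [0.035, 0.999, -0.001], [0.0, -0.001, -1.0]]
wrist_force: [7.6, -2.3, -3.0]
grip_width: 0.106
[0.55845521 0.10953026 0.28998102] 0.10612598307247777 [ 7.57319563 -2.28272061 -3.00559219]
1.4462803355740221 0.6926624693077421 289.54538076676914
```

View pics/d17.png

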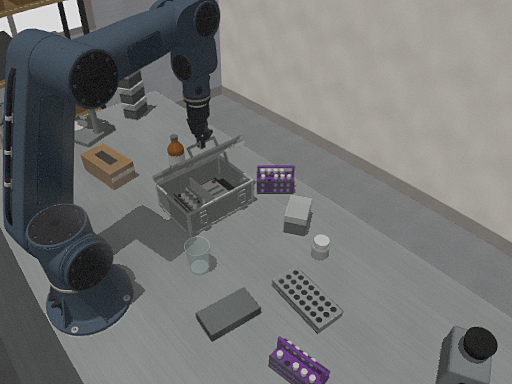

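```bash
python3 -m handwheel '[[[-0.4,-9.7,6.4,0,0,0,-1],[-0.4,-9.4,7,0,0,0,-1],[-0.4,-9,7.4,0,0,0,-1],[-0.4,-8.6,7.9,0,0,0,-1],[-0.4,-8.1,8.3,0,0,0,-1],[-0.4,-7.6,8.8,0,0,0,-1],[-0.4,-7.1,9.2,0,0,0,-1],[0,0,0,0,0,0,-1]]]' 25
python3 - <<'E'
from h import *
s=robot.observe();print(s["eef_pos"],s["grip_width"],s["wrist_force"])
p=s["eef_pos"][1]*1e3-108+ (s["eef_pos"][0]-.561)*33
from scipy.optimize import brentq
q=brentq(lambda q:110-195*np.cos(q)+65*np.sin(q)-p,0,1.6);print(p,q,115+195*np.sin(q)+65*np.cos(q))
E
```

```text
time_s: 25.3
eef_pos: [0.5577, 0.0501, 0.234]
ee_rot: [[-0.999, 0.035, -0.004], [0.035, 0.999, -0.001], [0.004, -0.001, -1.0]]
wrist_force: [-6.9, -1.6, -2.1]
grip_width: 0.101
[0.55767775 0.05009561 0.23395627] 0.10075457489482156 [-6.93273255 -1.56919369 -2.07058005]
-58.01402665582647 0.2921706542528143 233.41151484088473
```

```bash
python3 -m handwheel '[[[0,-6.3,9.6,0,0,0,-1],[0,-5.8,10,0,0,0,-1],[0,-5.2,10.3,0,0,0,-1],[0,-4.6,10.6,0,0,0,-1],[0,-3,7,0,0,0,-1],[0,-1.5,4,0,0,0,-1],[0,0,0,0,0,0,-1],[0,0,0,0,0,0,-1]]]' 25
python3 - <<'E'
from h import *
s=robot.observe();print(s["eef_pos"],s["grip_width"],s["wrist_force"])
d=snap("side","d18");im=cv2.imread("pics/d18.png")[100:240,140:290];cv2.imwrite("pics/d18z.png",cv2.resize(im,None,fx=4,fy=4,interpolation=cv2.INTER_CUBIC))
E
```

```text
time_s: 26.3
eef_pos: [0.5571, 0.0243, 0.1833]
ee_rot: [[-0.999, 0.034, -0.003], [0.034, 0.999, -0.0], [0.003, -0.001, -1.0]]
wrist_force: [-6.2, -2.2, -2.8]
grip_width: 0.1
[0.55711415 0.02426636 0.18325625] 0.0999596715843402 [-6.21524215 -2.189945   -2.83448136]
```

View pics/d18z.png

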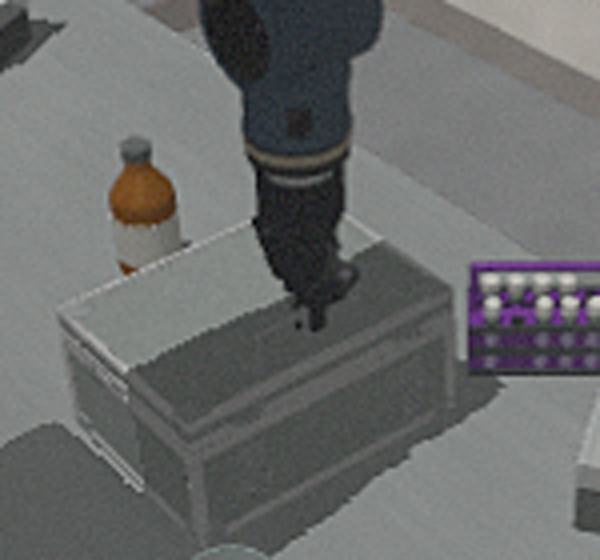

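Nearly shut; lower the last few mm watching force.

```bash
python3 -m handwheel '[[[0,-0.7,2,0,0,0,-1],[0,0,0,0,0,0,-1]]]'
python3 -m handwheel '[[[0,-0.5,1.5,0,0,0,-1],[0,0,0,0,0,0,-1]]]'
python3 -m handwheel '[[[0,0,1.5,0,0,0,-1],[0,0,0,0,0,0,-1]]]'
```

```text
time_s: 26.6
eef_pos: [0.5571, 0.0236, 0.1813]
ee_rot: [[-0.999, 0.034, -0.002], [0.034, 0.999, -0.0], [0.002, -0.0, -1.0]]
wrist_force: [-5.9, -1.6, -2.8]
grip_width: 0.106
time_s: 26.85
eef_pos: [0.5571, 0.0231, 0.1798]
ee_rot: [[-0.999, 0.034, -0.002], [0.034, 0.999, -0.0], [0.002, -0.0, -1.0]]
wrist_force: [-6.1, -1.6, -2.0]
grip_width: 0.106
time_s: 27.1
eef_pos: [0.5572, 0.0229, 0.1788]
ee_rot: [[-0.999, 0.034, -0.002], [0.034, 0.999, -0.001], [0.002, -0.001, -1.0]]
wrist_force: [-9.0, -4.0, 4.9]
grip_width: 0.107
```

```bash
python3 -m handwheel '[[[0,0,1.5,0,0,0,-1],[0,0,0,0,0,0,-1]]]'
python3 -m handwheel '[[[0,0,1,0,0,0,-1],[0,0,0,0,0,0,-1]]]'
```

```text
time_s: 27.35
eef_pos: [0.5573, 0.0228, 0.1785]
ee_rot: [[-0.999, 0.034, -0.001], [0.034, 0.999, -0.001], [0.001, -0.001, -1.0]]
wrist_force: [-15.7, -4.5, 21.4]
grip_width: 0.103
time_s: 27.6
eef_pos: [0.5576, 0.0228, 0.1782]
ee_rot: [[-0.999, 0.034, 0.001], [0.034, 0.999, -0.001], [-0.001, -0.001, -1.0]]
wrist_force: [-17.0, -3.6, 28.8]
grip_width: 0.108
```

```bash
python3 -m handwheel '[[[0,0,-2,0,0,0,-1],[0,0,0,0,0,0,-0.4],[0,0,0,0,0,0,-0.3],[0,0,0,0,0,0,-0.3],[0,0,-15,0,0,0,-0.3],[0,0,-30,0,0,0,-0.3],[0,0,-45,0,0,0,-0.3],[0,0,-40,0,0,0,-0.3],[0,-40,-20,0,0,0,-0.3],[0,-50,0,0,0,0,-0.3],[0,-50,0,0,0,0,-0.3],[0,0,0,0,0,0,-0.3]]]'
python3 - <<'E'
from h import *
for n in("side","scene"):
    d=snap(n,n+"19");c=dict(side=(140,100),scene=(260,130))[n]
    im=cv2.imread(f"pics/{n}19.png")[c[1]:c[1]+145,c[0]:c[0]+150];cv2.imwrite(f"pics/{n}19z.png",cv2.resize(im,None,fx=4,fy=4,interpolation=cv2.INTER_CUBIC))
    for x in models.pinpoint("lid_handle",n)[:1]: print(n,np.array(x["location"])*[384,512],x["confidence"],atz(d,x["location"],.18))
E
```

```text
time_s: 29.1
eef_pos: [0.5532, -0.1192, 0.3295]
ee_rot: [[-0.999, 0.037, 0.001], [0.037, 0.999, -0.001], [-0.001, -0.001, -1.0]]
wrist_force: [-0.6, 0.3, 0.3]
grip_width: 0.349
side [179.2128 217.088 ] 0.91 [0.55449577 0.01938369 0.18      ]
scene [195.3024 298.0864] 0.59 [0.54728425 0.02647996 0.18      ]
```

View pics/side19z.png

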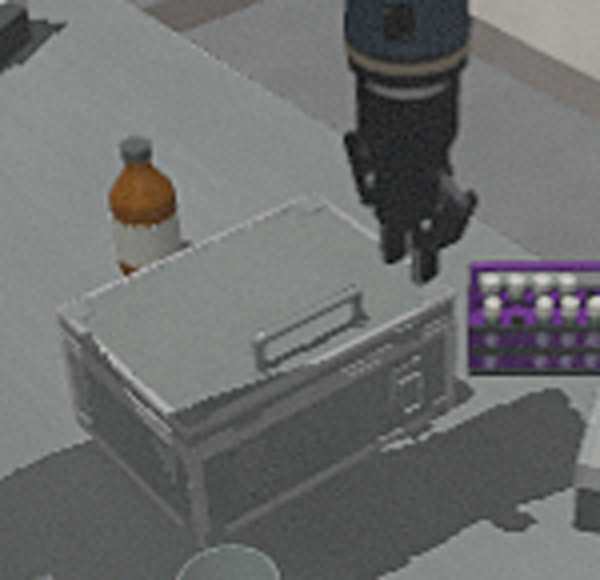

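View pics/scene19.png

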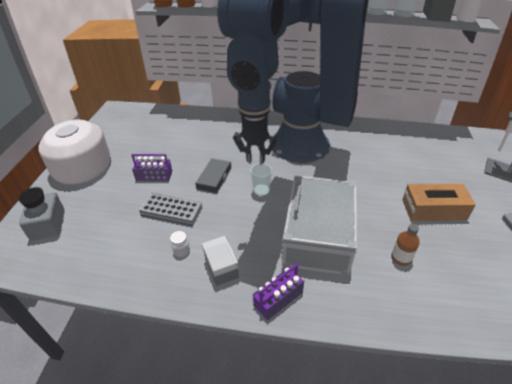

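Run:
```python
from h import *
d=cams.get_image("side")
c=np.array([.5595,.108]);yaw=-.028
R=np.array([[np.cos(yaw),-np.sin(yaw)],[np.sin(yaw),np.cos(yaw)]])
W=lambda x,y,z:np.r_[c+R@[x/1e3,y/1e3],z/1e3]
im=cv2.imread("pics/side19z.png")
for p in proj(d,np.array([W(*a) for a in((-150,-110,145),(150,-110,145),(150,110,145),(-150,110,145),(-150,-110,115),(150,-110,115),(-55,-85,180),(55,-85,180))])): cv2.drawMarker(im,tuple(int(v) for v in (p-[140,100])*4),(0,0,255),0,12,1)
cv2.imwrite("pics/d20o.png",im)
```

```text
(no output)
```

View pics/d20o.png

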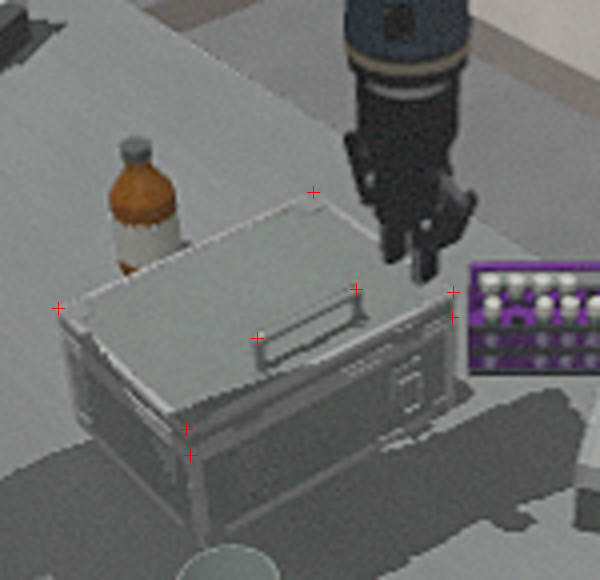

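```bash
python3 -c "
from workcell import robot
print(robot.observe()['wrist_force']);print(robot.close_job())"
```

```text
[-0.27728867  0.14955225  0.28447557]
the job is handed in; nothing more can be done
None
```

I finished the job and handed it in at about 29 s of robot time; no verdict is reported back.

**What I did**
- **Rack:** I gripped it by its bar, carried it upright and stood it in the empty compartment, lengthwise from front to back. It sits about 12 mm toward the front, inside the 40 mm limit.
- **Lid stay:** I pushed the knee down past straight. Pictures showed it clearly kinked, with the lid still up at about 1.33 rad.
- **Lid:** I lowered it by its handle in small steps, then pressed it onto its stop with about 29 N. I let go and moved the arm clear.

**Last checks**
- **Lid shut:** the handle lines up with the position calculated for a shut lid to within a few pixels in the side picture. The front-right corner lines up too.
- **Nothing touched:** the wrist force read about zero after release.
- **Bystanders:** those I could see looked unmoved, but I did not measure them again. The cold pack can't be seen now that the lid is shut.

**Disagreements and limits**
- **Case angle:** the different measurements disagreed by about 0.03 rad. This caused side forces of up to 17 N along the bar while closing.
- **Knee contact:** the fingers ended up against the front side of the knee barrel rather than squarely on top, with about 10 N sideways.
- **Not seen directly:** I judged the lid angle and knee fold from pictures, not joint readings. I could not see the folded stay or the rack once the lid was shut.

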